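# Cover the liquorice and the pink sweets

## Robot

A 7-joint arm with a two-finger parallel gripper is mounted at the origin on the work surface. World frame = base frame: x ahead of the robot, y to its left, z up, the work surface at z = 0. Lengths are in m, angles in rad, forces in N, time in s.
With the tool pointing down it reaches from about 0.35 to 0.9 m from the base axis. Payload 8.1 kg.
Tool frame: the origin (TCP) lies midway between the tips of the shut fingers; the grasp point (between the pads) lies 19 mm behind it; z points along the fingers, y is the direction in which the jaws open and shut (so a half turn about z gives the same grasp; the last joint's range is limited). The gripper opens to 92 mm and grips with 3 to 60 N. Pads are 19 mm wide; open, the fingers measure 130 mm over their backs; the gripper's body (75 mm by 190 mm) begins 47 mm behind the grasp point.
Start: joints at [-0.103, 0.434, 0.025, 1.573, -0.012, 1.134, -0.075], TCP at [0.625, -0, 0.193] pointing down, gripper open.
Joint ranges: [-2.62, 2.62], [-0.44, 2.09], [-1.27, 1.32], [0.08, 2.57], [-1.32, 4.46], [0.12, 2], [-2.74, 2.74]. Speed limits (rad/s): [2.22, 2.22, 3.01, 3.01, 3.14, 3.14, 3.14].

## Interface

Orientations are given as a rotation vector (axis times angle).
In Python, from cell import monitor, get_image, get_calibration, workorder, look_for, masks_of gives the robot as it stands.
- The arm moves only by the shell command python3 -m crank 'ROWS' [FORCE]. ROWS is JSON, a list of rows, each a list of 3 entries, a list of its own where there are three numbers: the shift along the tool's x, y, z in cm, then the turn about the tool's z in degrees, then the closure in counts, from 0 (fully open) to 255 (shut). A call has 1 to 5 rows; each row shifts and turns the commanded pose from where the row before left it, along the tool's axes as they then stand; what a row does not reach is not made up. A row lasts 1/10 s, in which the tool goes at most 50 mm and 8.59 degrees, less where a joint would pass 70% of its speed; a pose out of reach is approached as far as the arm can. A call with a gripper value outside its range is refused whole. The fingers move at their own pace and stop on an object; FORCE is the grip in N (left out, the last holds). Time passes only in rows, so rows that do not move let the fingers close. It gives the time, the measured TCP pose, the force and the opening at its end, in the units of the state.
- monitor.observe(): the state, without advancing time (a new reading comes with each control period).
- get_image(name): name is "scene" or "side" or "wrist"; returns (picture, depth): 400x640x3 uint8, red, green, blue; 400x640 float32, m along the optical axis (not along the pixel's ray), 0 where there is no reading.
- get_calibration(name): a dict with "fx", "fy", "cx", "cy" (pixels), "R" (3x3) and "t" (3): a world point X has camera coordinates R X + t. Camera axes: x right, y down, z forward; pixel columns grow to the right and rows downward; lengths in m; the calibration is good to about 2 mm. A picture is of the moment at which its call begins: read the wrist's pose just before it. get_calibration takes no time and is no camera call; for the wrist camera it gives the pose at the moment of the call.
- workorder.sign_off(): hands the job in, once; it reports no verdict.
Trained networks look in the newest picture that a camera, given by its name, has taken for a name from the list of things; names that differ only in an ending like _2 or _b are one class to them, and where a whole thing is asked for, a point or a joint stands for the part that bears it (a point fixed in the world has none). Each returns a list of dicts, best first, with "score" (0 to 1); they miss things now and then, are a little off and sometimes report something else, mostly with a low value. They report only what shows in the picture. A call takes as long as a camera call.
- look_for(label, camera): "location" ([x, y, z] in m, in world coordinates, good to about 4 mm: the middle of the surface that is visible of it).
- masks_of(label, camera): "region" (400x640 bool, what is visible of it).
The state is a dict: "clock": time; "joints": joint angles; "dq": joint speeds; "joint_efforts": joint torques, N m; "position": TCP position; "ee_rot": TCP orientation; "force": force on the tool from outside, world axes, zero at the start; "ft_torque": the same for the moment, N m; "width": opening from 0.0 (shut) to 1.0 (fully open).
Only numpy, scipy, OpenCV 4.12 (cv2) and the standard library are available. Lean on these libraries where they do the work, as an engineer would, in place of code of your own. Each camera call takes 0.05 s, during which the arm holds its last target.

## Task

On this sweet stall, close two bins with the fingertips, in either order: push the clear sliding cover of the black liquorice bin until it is fully shut, and push the raised clear lid of the pink sweets bin all the way down flat. Only push, gently: do not grip the lid or the cover and do not slam them. Leave the orange sweets bin open as it is, and do not pick up or shift the things standing around.

Things in the scene. Friction and masses are not known exactly. Their poses are not given: they have to be found in the camera images.
- black_bin: Bin of black liquorice: steel, fixed, 240 (own x) x 150 (y) x 110 high; the three bins stand side by side in any order, turned up to 0.1 rad. Origin: centre of underside, +x away from the robot. Half towards the robot (x -120 to 0): flat deck, top at 110; sweets in the far half. A clear cover with white ends, 120 x 146 x 30 high, slides on top (from 111 to 141 above origin); shut it lies over x 0 to 120.
- black_cover (a joint): sliding cover of the black bin: 0 = fully shut, grows (m) as it slides open towards the bin's -x end (the robot's side); starts 0.045 to 0.09 open. Pushed along the bin's +x it slides with about 2.5 N of friction, stays where left, firm stop when shut, no catch.
- black_edge (a point): middle of the white upright end face of the black bin's cover on the robot's side (the face to push), at half its height (126 above the table); moves with the cover, and lies at the bin's own x = 0 when shut. Face 146 wide, 30 high; only the flat deck, 16 below this point, lies before it.
- pink_bin: Bin of pink sweets: steel, fixed, 240 (own x) x 150 (y) x 110 high; the three bins stand side by side in any order, turned up to 0.1 rad. Origin: centre of underside, +x away from the robot. It has no deck; sweets fill it to about 90 high. A clear lid with a white rim, 240 (x) x 150 (y) x 8 thick, is hinged along its right-hand (own -y) rim.
- pink_lid (a joint): hinged lid of the pink bin (rad): 0 = shut, lying flat on the rim; grows as it opens, about pi/2 = upright; starts 1.0 to 1.5. Stiff hinge (about 0.38 N m): it stays where left and does not fall; push its outer face all the way down (the inner face is not to be gripped), swinging towards the bin's +y; firm stop when shut, no catch.
- pink_hinge (a point): middle of the hinge line of the pink lid, which runs along the bin's own x, 75 to the bin's -y side of its origin and 110.5 above it. The lid's inner face lies in a plane through this line, its outer face is 8 from it.
- pink_free_edge (a point): middle of the pink lid's free edge, 150 from the hinge line, at mid-thickness; moves with the lid.
- orange_bin: Bin of orange sweets, to be left alone: steel, fixed, 240 (own x) x 150 (y) x 110 high; the three bins stand side by side in any order, turned up to 0.1 rad. Origin: centre of underside, +x away from the robot. Half towards the robot (x -120 to 0): flat deck, top at 110; sweets in the far half. A clear cover with white ends, 120 x 146 x 30 high, slides on top (from 111 to 141 above origin); shut it lies over x 0 to 120.
- orange_cover (a joint): sliding cover of the orange bin: 0 = fully shut, grows (m) as it slides open towards the bin's -x end (the robot's side); starts 0.045 to 0.09 open. To be left as it is.
- orange_edge (a point): middle of the robot-side end face of the orange bin's cover (as black_edge).
- tin: small red round tin, 50 dia x 35 high, standing on top of the orange bin's cover; loose; origin: centre of the underside
- scoop: steel sweet scoop with a black handle, about 167 long (x, from -70 to +97), 54 wide, 30 high, lying on the table on the robot's side of the bins; loose; origin: centre of the underside
- jar: amber jar with red lid, 70 dia x 100 high, on the robot's side of the bins; loose; origin: centre of the underside
- fudge: brown cardboard box, 50 (x) x 90 (y) x 30 high, on the robot's side of the bins; loose; origin: centre of the underside
- cup: white cup, 64 dia x 70 high, on the robot's side of the bins to the right; loose; origin: centre of the underside
- can: yellow can, 66 dia x 100 high, on the robot's side of the bins; loose; origin: centre of the underside

How it is judged:
By the outcome, as a careful person would: the job done as asked, in the order asked, and still so for the second after the job is handed in, with the robot touching nothing.
It also fails if it takes over 51 s, if anything falls off the work surface, if the arm or the gripper's body presses on something with over 40 N, if the wrist force passes 120 N, or if a joint passes its speed limit or range.

## Working session

There is one attempt and no reset: what is moved stays moved. The work goes in short steps, Python scripts to look and compute and a shell command to move; the robot and the scene stay as the last step left them, time stands still between calls to the robot, and variables do not carry over. Pictures are saved under pics/ and viewed, and the job is handed in when it is done.

```bash
mkdir -p pics; ls; python3 - <<'E'
from cell import *
import cv2,json
print(monitor.observe())
for c in ["scene","side"]:
    p,d=get_image(c); cv2.imwrite(f"pics/{c}0.png",p[:,:,::-1])
    k=get_calibration(c); print(c,k)
    for n in ["black_bin","black_edge","pink_bin","pink_lid","pink_free_edge","pink_hinge","orange_edge","orange_bin","tin","scoop","jar","fudge","cup","can"]:
        try: print(n,[(round(r['score'],2),[round(float(v),3) for v in r['location']]) for r in look_for(n,c)][:2])
        except Exception as e: print(n,e)
print(monitor.observe()["clock"])
E
```

```text
pics
{'clock': 0.0, 'joints': array([-0.10259785,  0.43525628,  0.02495722,  1.57406596, -0.01158984,
        1.13398896, -0.07509402]), 'dq': array([ 0.00115765, -0.00060549,  0.00030041,  0.00039884, -0.00010594,
       -0.00181988,  0.00022312]), 'joint_efforts': array([ 3.89017032e-04, -6.67853522e+01,  9.84863900e-01, -3.14464223e+01,
       -6.05165795e-02,  4.27553023e-02,  1.12382318e-04]), 'position': array([ 6.24453292e-01, -5.63857153e-05,  1.92436184e-01]), 'ee_rot': array([-2.22078292e+00, -2.22067844e+00,  1.90225495e-03]), 'force': array([-1.39043482,  0.3757226 , -0.26576744]), 'ft_torque': array([-0.00626999, -0.02892583,  0.0333689 ]), 'width': 0.9981037413123056}
scene {'fx': 396.5593030924587, 'fy': 396.5593030924587, 'cx': 324.91506789920766, 'cy': 195.436728300551, 'R': array([[ 0.92910794,  0.36938641,  0.01766676],
       [ 0.25189799, -0.59717026, -0.76153469],
       [-0.2707505 ,  0.71199815, -0.64788332]]), 't': array([-0.45213644, -0.04974263,  1.21831188])}
black_bin [(0.81, [0.694, 0.162, 0.109])]
black_edge [(0.76, [0.684, 0.154, 0.142])]
pink_bin [(0.
[... 899 characters left out ...]
.239, 0.115]), (0.58, [0.66, 0.218, 0.14])]
black_edge [(0.81, [0.661, 0.221, 0.141])]
pink_bin [(0.61, [0.577, -0.232, 0.091])]
pink_lid [(0.72, [0.579, -0.258, 0.196])]
pink_free_edge [(0.81, [0.579, -0.252, 0.192])]
pink_hinge [(0.57, [0.581, -0.255, 0.191])]
orange_edge [(0.72, [0.578, -0.254, 0.194]), (0.58, [0.591, 0.042, 0.142])]
orange_bin [(0.57, [0.586, 0.041, 0.108])]
tin [(0.66, [0.618, 0.029, 0.178])]
scoop [(0.73, [0.408, 0.27, 0.014])]
jar [(0.57, [0.411, -0.149, 0.084]), (0.52, [0.382, -0.295, 0.046])]
fudge [(0.75, [0.418, 0.087, 0.031]), (0.74, [0.659, 0.221, 0.142])]
cup [(0.67, [0.384, -0.298, 0.05]), (0.58, [0.631, 0.238, 0.115])]
can [(0.62, [0.402, -0.039, 0.082])]
1.5
```

View pics/scene0.png

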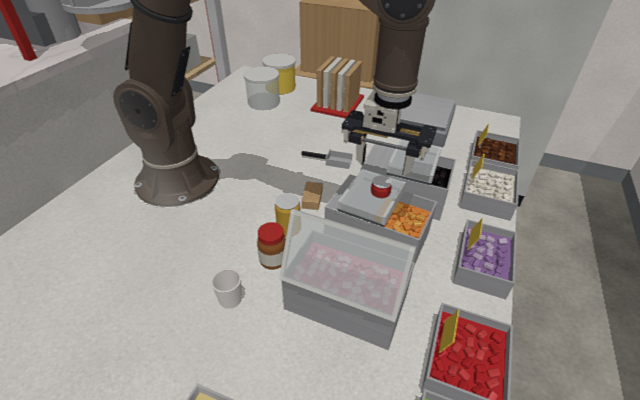

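View pics/side0.png

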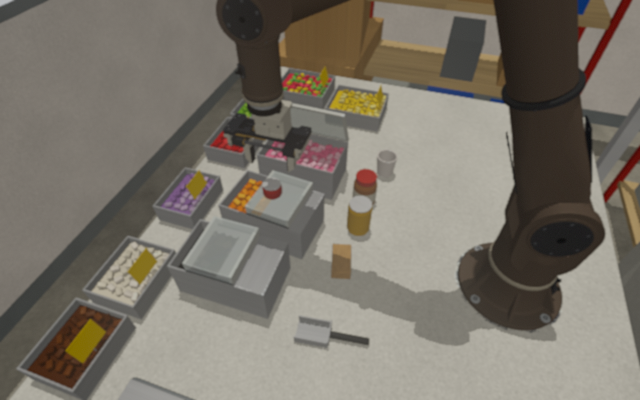

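```bash
cat > h.py <<'E'
import numpy as np,cv2
from cell import *
def cloud(c):
    p,d=get_image(c); k=get_calibration(c)
    v,u=np.nonzero(d>0); z=d[v,u]
    X=np.stack([(u-k['cx'])/k['fx']*z,(v-k['cy'])/k['fy']*z,z],1)
    return (X-k['t'])@k['R'],p[v,u],p,d
def hmap(X,C,lo=(0.3,-0.4),hi=(0.9,0.4),res=0.002,zmax=0.16):
    m=(X[:,2]<zmax)&(X[:,0]>lo[0])&(X[:,0]<hi[0])&(X[:,1]>lo[1])&(X[:,1]<hi[1])
    X=X[m];C=C[m];o=np.argsort(X[:,2]);X=X[o];C=C[o]
    n=[int(round((hi[i]-lo[i])/res)) for i in (0,1)]
    H=np.zeros(n);I=np.zeros(n+[3],np.uint8)
    i=((X[:,0]-lo[0])/res).astype(int).clip(0,n[0]-1);j=((X[:,1]-lo[1])/res).astype(int).clip(0,n[1]-1)
    H[i,j]=X[:,2];I[i,j]=C
    return H[::-1,::-1],I[::-1,::-1]  # up = +x, left=+y
E
python3 - <<'E'
from h import *
np.set_printoptions(precision=4,suppress=True)
for c in ["scene","side"]:
    X,C,p,d=cloud(c)
    np.savez(f"/tmp/{c}.npz",X=X,C=C)
    H,I=hmap(X,C,zmax=0.3 )
    a=cv2.applyColorMap((H/0.3*255).clip(0,255).astype(np.uint8),cv2.COLORMAP_JET)
    cv2.imwrite(f"pics/h_{c}.png",np.vstack([a,I[:,:,::-1]]))
E
python3 - <<'E'
import cv2
for c in ["scene","side"]:
    print(cv2.imread(f"pics/h_{c}.png").shape)
E
```

```text
(600, 400, 3)
(600, 400, 3)
```

View pics/h_scene.png

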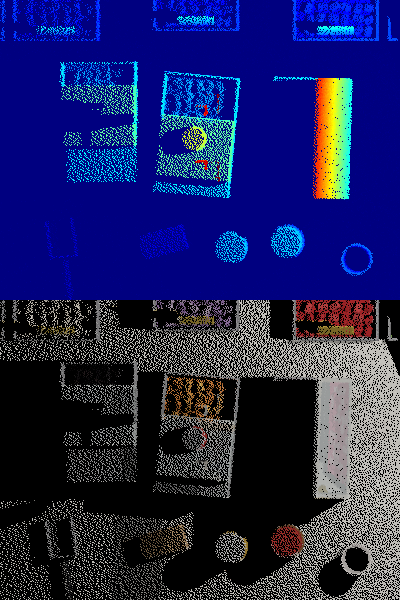

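View pics/h_side.png

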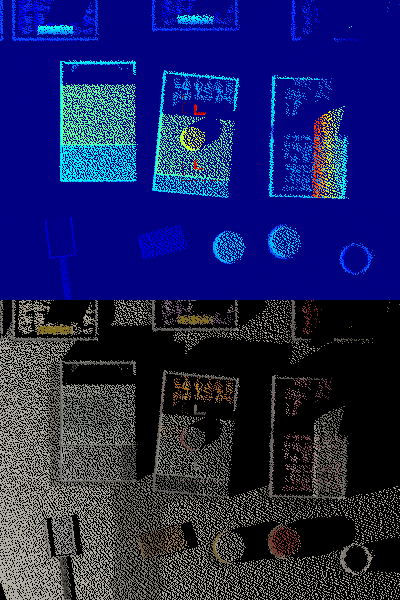

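```bash
python3 - <<'E'
from h import *
np.set_printoptions(precision=4,suppress=True)
D={c:np.load(f"/tmp/{c}.npz")["X"] for c in ["scene","side"]}
A=np.vstack(list(D.values()))
def box(y0,y1,z0,z1,src,x0=0.48,x1=0.8):
    m=(src[:,1]>y0)&(src[:,1]<y1)&(src[:,2]>z0)&(src[:,2]<z1)&(src[:,0]>x0)&(src[:,0]<x1); return src[m]
for n,src,y0,y1 in [("black",D["side"],0.11,0.3),("pink",D["side"],-0.31,-0.12)]:
    P=box(y0,y1,0.10,0.116,src)
    r=cv2.minAreaRect(P[:,:2].astype(np.float32)); print(n,len(P),r)
    print(np.percentile(P,[.5,50,99.5],axis=0))
# black cover
P=box(0.11,0.3,0.13,0.15,D["side"]); r=cv2.minAreaRect(P[:,:2].astype(np.float32)); print("cover",r, np.percentile(P,[.5,50,99.5],axis=0)); print(cv2.boxPoints(r))
# lid plane
for c in D:
    P=box(-0.33,-0.18,0.14,0.30,D[c]);
    q=P[:,1:]; 
    A_=np.c_[P[:,2],P[:,0],np.ones(len(P))]; 
    w=np.ones(len(P),bool)
    for _ in range(6):
        s=np.linalg.lstsq(A_[w],P[w,1],rcond=None)[0]; e=P[:,1]-A_@s; w=abs(e)<0.006
    print("lid y = a z + b x + c",c,s,w.sum(),len(P),e[w].std(), "y at z=.11,x=.626",s@[0.1105,0.626,1],"angle",np.pi/2+np.arctan(s[0]), P[w].min(0),P[w].max(0))
for n in [(0.3,-.35,.36,.46),]:pass
# objects extents between robot and bins
for n,y0,y1,x0,x1 in [("can",-.12,0,.3,.48),("jar",-.225,-.12,.3,.48),("cup",-.36,-.23,.3,.48),("fudge",.01,.14,.3,.48),("scoop",.2,.32,.25,.5)]:
    P=box(y0,y1,.008,.15,A,x0,x1); print(n,np.percentile(P,[1,99],axis=0).ravel())
P=box(-.08,.1,.1,.118,D["side"]);print("orange",cv2.minAreaRect(P[:,:2].astype(np.float32)))
E
```

```text
black 2418 ((0.6580772995948792, 0.20300066471099854), (0.1542564183473587, 0.24223805963993073), 89.91691589355469)
[[0.5376 0.1288 0.1003]
 [0.5832 0.2184 0.1106]
 [0.7778 0.279  0.1156]]
pink 529 ((0.6255838871002197, -0.21922321617603302), (0.15676729381084442, 0.2416101098060608), 88.13581085205078)
[[ 0.504  -0.2947  0.1001]
 [ 0.582  -0.1517  0.1083]
 [ 0.746  -0.1393  0.1152]]
cover ((0.6704483032226562, 0.2029251903295517), (0.1493632048368454, 0.12277282774448395), 89.77075958251953) [[0.6103 0.1305 0.1306]
 [0.667  0.2123 0.1418]
 [0.7303 0.2768 0.1452]]
[[0.6088 0.1285]
 [0.7315 0.128 ]
 [0.7321 0.2774]
 [0.6094 0.2779]]
lid y = a z + b x + c scene [ 0.4787 -0.0286 -0.3365] 7686 7737 0.0013768315210305076 y at z=.11,x=.626 -0.30149251687705925 angle 2.0172360656232424 [ 0.5021 -0.2938  0.14  ] [ 0.7436 -0.2272  0.2514]
lid y = a z + b x + c side [ 0.4712 -0.0292 -0.3289] 1168 1193 0.0015567675460892898 y at z=.11,x=.626 -0.2951268389626868 angle 2.0111321226965955 [ 0.5041 -0.2826  0.1403] [ 0.6843 -0.2234  0.2527]
can [ 0.3741 -0.0943  0.0107  0.4361 -0.0273  0.1032]
jar [ 0.3834 -0.2078  0.0106  0.4494 -0.1374  0.1031]
cup [ 0.3522 -0.3434  0.0093  0.4112 -0.282   0.0719]
fudge [0.3851 0.0253 0.0089 0.4484 0.1225 0.0339]
scoop [0.2995 0.2467 0.0083 0.4632 0.3091 0.0318]
orange ((0.6317899823188782, 0.007567219436168671), (0.15381868183612823, 0.24132582545280457), 84.54463195800781)
```

```bash
python3 -m crank '[[[0,0,-3],0,0],[[0,0,-3],0,0],[[0,0,-3],0,255],[[-2,0,-2],0,255],[[-4,0,0],0,255]]' 20; python3 -m crank '[[[-4,0,0],0,255],[[-4,0,0],0,255],[[-4,0,0],0,255],[[-4,0,0],0,255],[[-4,0,0],0,255]]'
```

```text
clock: 2.1
position: [0.6269, -0.0565, 0.3068]
ee_rot: [2.213, 2.227, 0.009]
force: [1.9, 0.3, -0.2]
width: 0.787
clock: 2.6
position: [0.6248, -0.2616, 0.3033]
ee_rot: [2.221, 2.221, 0.0]
force: [0.5, 0.7, 0.3]
width: 0.352
```

```bash
python3 -m crank '[[[-3,0,0],0,255],[[-1,0,0],0,255],[[0,0,2],0,255],[[0,0,3],0,255],[[0,0,3],0,255]]'; python3 -m crank '[[[0,0,0],0,255],[[0,0,0],0,255]]'; python3 - <<'E'
from h import *
for c in ["scene","side"]:
    p,d=get_image(c); cv2.imwrite(f"pics/{c}1.png",p[:,:,::-1])
E
```

```text
clock: 3.1
position: [0.6256, -0.299, 0.2227]
ee_rot: [2.22, 2.222, 0.002]
force: [0.1, -0.9, 0.2]
width: -0.0
clock: 3.3
position: [0.6252, -0.2992, 0.2238]
ee_rot: [-2.22, -2.222, -0.0]
force: [0.6, -0.4, 0.9]
width: 0.006
```

View pics/scene1.png

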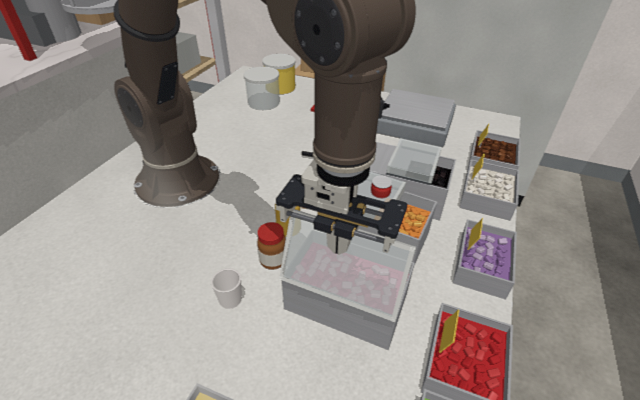

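The shut fingertips, at about (338,245), hang just outside the raised lid, between it and the camera. I'll start the slow push.

```bash
python3 -m crank '[[[2,0,0],0,255],[[1,0,0],0,255],[[0.5,0,0],0,255],[[0.5,0,0],0,255],[[0.5,0,0],0,255]]'; python3 -m crank '[[[0.5,0,0.2],0,255],[[0.5,0,0.3],0,255],[[0.5,0,0.3],0,255],[[0.5,0,0.3],0,255],[[0.5,0,0.4],0,255]]'
```

```text
clock: 3.9
position: [0.625, -0.2549, 0.2235]
ee_rot: [2.221, 2.221, -0.0]
force: [-1.0, 0.1, -0.5]
width: 0.008
clock: 4.4
position: [0.6255, -0.2292, 0.2091]
ee_rot: [2.221, 2.221, 0.002]
force: [-2.1, 3.6, 12.1]
width: 0.006
```

```bash
python3 -m crank '[[[0,0,0],0,255]]'; python3 - <<'E'
from h import *
for c in ["scene","side"]:
    X,C,p,d=cloud(c); cv2.imwrite(f"pics/{c}2.png",p[:,:,::-1])
    m=(X[:,1]>-.33)&(X[:,1]<-.13)&(X[:,2]>.13)&(X[:,2]<.28)&(X[:,0]>.5)&(X[:,0]<.57); P=X[m]
    e=P[:,1]-.029*0; A=np.c_[P[:,2],np.ones(len(P))]; s=np.linalg.lstsq(A,P[:,1],rcond=None)[0]; print(c,len(P),s,np.arctan2(1,s[0]),P.max(0))
print(monitor.observe()['force'],monitor.observe()['ft_torque'])
E
```

```text
clock: 4.5
position: [0.6254, -0.2277, 0.2085]
ee_rot: [-2.219, -2.223, -0.003]
force: [-0.9, 3.9, 5.9]
width: 0.003
scene 2129 [ 0.61439423 -0.36734469] 1.0198600132447244 [ 0.56998982 -0.21226133  0.24292937]
side 434 [ 0.59822083 -0.35850187] 1.03168606687558 [ 0.56988255 -0.20885175  0.24511397]
[-1.13864055  4.19926056  5.66593354] [ 0.94229755  0.21849972 -0.00637317]
```

View pics/scene2.png

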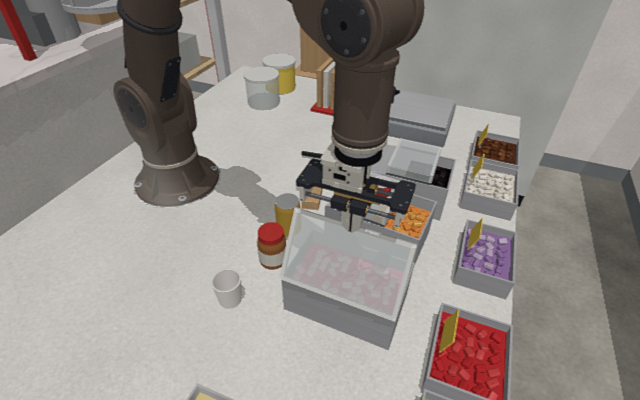

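```bash
python3 - <<'E'
import cv2
a=cv2.imread("pics/scene1.png")[150:300,250:440];b=cv2.imread("pics/scene2.png")[150:300,250:440]
c=cv2.imread("pics/side2.png")[80:210,200:380]
f=lambda i:cv2.resize(i,(400,300),interpolation=cv2.INTER_CUBIC)
import numpy as np
cv2.imwrite("pics/z.png",np.vstack([np.hstack([f(a),f(b)]),np.hstack([f(c),f(cv2.imread("pics/side1.png")[80:210,200:380])])]))
E
```

```text
(no output)
```

View pics/z.png

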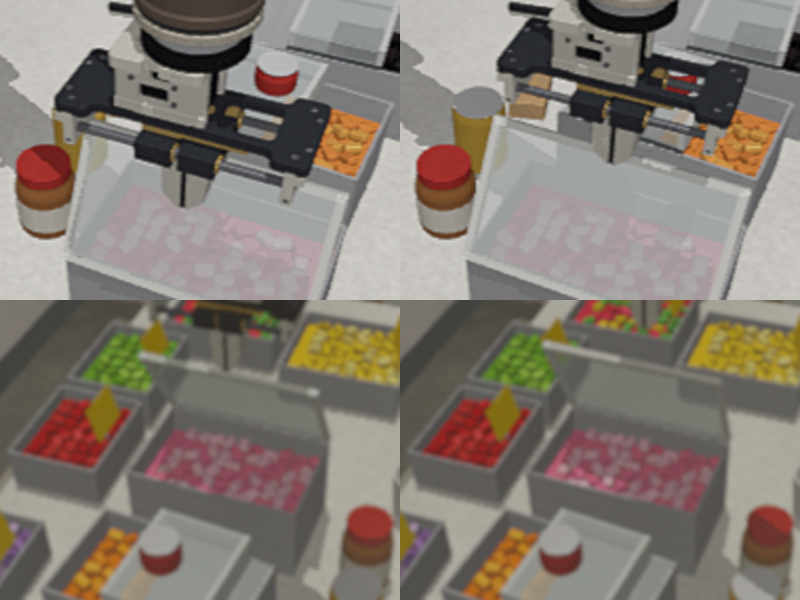

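```bash
python3 - <<'E'
from h import *
np.set_printoptions(precision=3,suppress=True)
def pr(c,X):
    k=get_calibration(c); x=k['R']@np.array(X)+k['t']; return np.round([k['fx']*x[0]/x[2]+k['cx'],k['fy']*x[1]/x[2]+k['cy'],x[2]],3)
P=monitor.observe()['position']; print(P,pr("scene",P),pr("side",P))
# previous pose in pic 1
print("pic1",pr("scene",[.6252,-.2992,.2238]),pr("side",[.6252,-.2992,.2238]))
X,C,p,d=cloud("scene")
for z0 in np.arange(.17,.3,.01):
    m=(X[:,2]>z0)&(X[:,2]<z0+.01)&(abs(X[:,0]-.625)<.03)&(X[:,1]>-.3)&(X[:,1]<-.15)
    if m.sum(): print(round(z0,2),m.sum(),X[m].min(0),X[m].max(0))
im=p.copy(); u=pr("scene",P); cv2.circle(im,(int(u[0]),int(u[1])),2,(255,0,255),-1)
cv2.imwrite("pics/z2.png",cv2.resize(im[150:300,250:440,::-1],(760,600),interpolation=cv2.INTER_CUBIC))
E
```

```text
[ 0.625 -0.228  0.209] [350.481 240.338   0.752] [303.215 119.187   1.131]
pic1 [337.641 261.999   0.691] [311.374 101.374   1.166]
0.17 184 [ 0.595 -0.268  0.17 ] [ 0.654 -0.257  0.18 ]
0.18 187 [ 0.596 -0.262  0.18 ] [ 0.655 -0.25   0.19 ]
0.19 190 [ 0.595 -0.256  0.19 ] [ 0.655 -0.244  0.2  ]
0.2 178 [ 0.595 -0.25   0.2  ] [ 0.655 -0.238  0.21 ]
0.21 197 [ 0.595 -0.244  0.21 ] [ 0.655 -0.232  0.22 ]
0.22 192 [ 0.596 -0.237  0.22 ] [ 0.655 -0.226  0.23 ]
0.23 115 [ 0.596 -0.231  0.23 ] [ 0.655 -0.216  0.24 ]
0.24 54 [ 0.596 -0.241  0.24 ] [ 0.654 -0.218  0.25 ]
0.25 67 [ 0.608 -0.243  0.25 ] [ 0.642 -0.219  0.26 ]
0.26 84 [ 0.608 -0.242  0.26 ] [ 0.643 -0.222  0.27 ]
0.27 87 [ 0.607 -0.242  0.27 ] [ 0.643 -0.226  0.28 ]
0.28 72 [ 0.607 -0.242  0.28 ] [ 0.643 -0.237  0.29 ]
0.29 8 [ 0.616 -0.242  0.29 ] [ 0.62  -0.239  0.298]
```

View pics/z2.png

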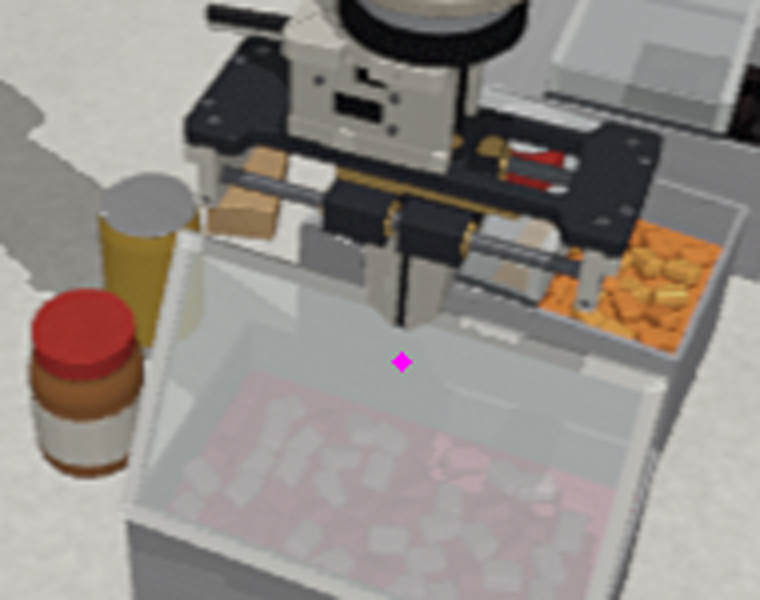

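```bash
python3 - <<'E'
import numpy as np
np.set_printoptions(precision=3,suppress=True)
for c in ["scene","side"]:
    X=np.load(f"/tmp/{c}.npz")["X"]
    print(c)
    for z0 in np.arange(.17,.30,.01):
        m=(X[:,2]>z0)&(X[:,2]<z0+.01)&(X[:,0]>.53)&(X[:,0]<.72)&(X[:,1]>-.06)&(X[:,1]<.06)
        if m.sum(): print(round(z0,2),m.sum(),X[m].min(0),X[m].max(0))
E
```

```text
scene
0.17 200 [ 0.6   -0.011  0.17 ] [0.645 0.035 0.178]
0.22 8 [ 0.573 -0.013  0.227] [0.675 0.002 0.23 ]
0.23 43 [ 0.563 -0.014  0.23 ] [0.685 0.001 0.24 ]
0.24 68 [ 0.562 -0.015  0.241] [0.687 0.009 0.25 ]
0.25 62 [ 0.562 -0.014  0.25 ] [0.688 0.004 0.26 ]
0.26 78 [ 0.561 -0.015  0.26 ] [0.688 0.008 0.27 ]
0.27 76 [ 0.56  -0.015  0.27 ] [0.689 0.006 0.28 ]
0.28 14 [ 0.565 -0.015  0.281] [0.683 0.009 0.289]
0.29 69 [ 0.538 -0.039  0.291] [0.711 0.009 0.3  ]
side
0.17 204 [ 0.601 -0.01   0.17 ] [0.646 0.038 0.18 ]
0.18 2 [0.622 0.002 0.18 ] [0.638 0.008 0.181]
0.22 2 [0.576 0.006 0.229] [0.672 0.009 0.229]
0.23 39 [ 0.565 -0.009  0.23 ] [0.686 0.012 0.24 ]
0.24 62 [ 0.563 -0.011  0.24 ] [0.69  0.011 0.25 ]
0.25 62 [ 0.562 -0.008  0.25 ] [0.688 0.012 0.26 ]
0.26 64 [ 0.561 -0.011  0.26 ] [0.69  0.012 0.27 ]
0.27 43 [ 0.56  -0.006  0.27 ] [0.691 0.012 0.28 ]
0.28 16 [ 0.674 -0.012  0.28 ] [0.684 0.012 0.289]
0.29 61 [ 0.538 -0.038  0.29 ] [0.71  0.037 0.3  ]
```

The fingers really end about 35 mm higher than the reported TCP: the open fingers sat at z≈0.228 against a reported 0.1925. So the tip is resting on the lid's free edge at about 6 N. I'll back off, go 35 mm lower and push again.

```bash
python3 -m crank '[[[0,0,-1],0,255],[[-2,0,0],0,255],[[-3,0,0],0,255],[[-1,0,1],0,255],[[0,0,2.5],0,255]]'; python3 -m crank '[[[0,0,0],0,255]]'; python3 - <<'E'
from h import *
np.set_printoptions(precision=3,suppress=True)
print(monitor.observe()['position'])
X,C,p,d=cloud("scene"); cv2.imwrite("pics/z3.png",cv2.resize(p[150:300,250:440,::-1],(760,600),interpolation=cv2.INTER_CUBIC))
m=(X[:,1]>-.33)&(X[:,1]<-.13)&(X[:,2]>.13)&(X[:,2]<.235)&(X[:,0]>.5)&(X[:,0]<.57); P=X[m]
A=np.c_[P[:,2],np.ones(len(P))]; s=np.linalg.lstsq(A,P[:,1],rcond=None)[0]; print(len(P),s,np.arctan2(1,s[0]))
for z0 in np.arange(.17,.3,.01):
    m=(X[:,2]>z0)&(X[:,2]<z0+.01)&(abs(X[:,0]-.625)<.03)&(X[:,1]>-.32)&(X[:,1]<-.15)
    if m.sum(): print(round(z0,2),m.sum(),X[m].min(0),X[m].max(0))
E
```

```text
clock: 5.15
position: [0.6256, -0.2937, 0.1849]
ee_rot: [2.222, 2.214, 0.0]
force: [1.1, 0.0, -0.5]
width: 0.003
clock: 5.25
position: [0.6228, -0.2894, 0.1796]
ee_rot: [-2.219, -2.216, 0.004]
force: [-0.3, 0.1, -0.6]
width: 0.006
[ 0.623 -0.289  0.18 ]
1433 [ 0.618 -0.368] 1.017395023785337
0.17 100 [ 0.597 -0.268  0.17 ] [ 0.655 -0.258  0.18 ]
0.18 78 [ 0.629 -0.261  0.18 ] [ 0.655 -0.251  0.19 ]
0.19 73 [ 0.631 -0.255  0.19 ] [ 0.655 -0.245  0.2  ]
0.2 22 [ 0.636 -0.251  0.2  ] [ 0.655 -0.245  0.203]
0.21 57 [ 0.614 -0.303  0.211] [ 0.655 -0.234  0.22 ]
0.22 71 [ 0.606 -0.303  0.22 ] [ 0.652 -0.236  0.23 ]
0.23 100 [ 0.605 -0.303  0.23 ] [ 0.655 -0.215  0.24 ]
0.24 95 [ 0.605 -0.303  0.24 ] [ 0.654 -0.219  0.25 ]
0.25 35 [ 0.606 -0.303  0.25 ] [ 0.64  -0.299  0.259]
0.26 5 [ 0.615 -0.303  0.261] [ 0.616 -0.301  0.268]
0.27 5 [ 0.653 -0.298  0.276] [ 0.653 -0.287  0.28 ]
0.28 14 [ 0.62  -0.319  0.282] [ 0.654 -0.266  0.289]
0.29 48 [ 0.62 -0.32  0.29] [ 0.655 -0.259  0.3  ]
```

View pics/z3.png

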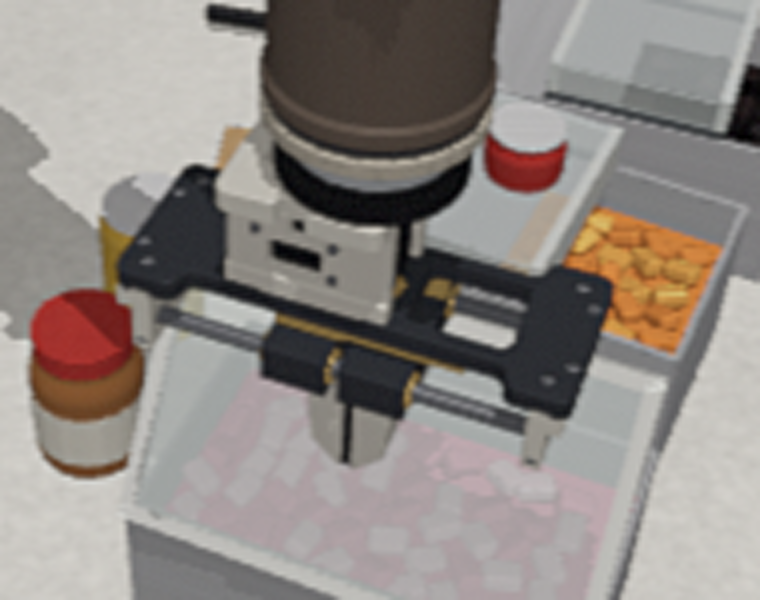

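```bash
python3 -m crank '[[[2,0,0],0,255],[[1,0,0],0,255],[[0.5,0,0],0,255],[[0.5,0,0],0,255],[[0.3,0,0.1],0,255]]'; python3 -m crank '[[[0.4,0,0.3],0,255],[[0.4,0,0.3],0,255],[[0.4,0,0.3],0,255],[[0.4,0,0.3],0,255]]'
```

```text
clock: 5.8
position: [0.6254, -0.2467, 0.1829]
ee_rot: [2.22, 2.221, 0.001]
force: [-0.0, -0.9, 1.1]
width: 0.003
clock: 6.2
position: [0.6252, -0.2308, 0.17]
ee_rot: [2.221, 2.221, 0.0]
force: [2.0, -0.9, 2.5]
width: 0.002
```

```bash
python3 -m crank '[[[0.4,0,0.3],0,255],[[0.4,0,0.4],0,255],[[0.4,0,0.4],0,255],[[0.4,0,0.4],0,255],[[0.4,0,0.5],0,255]]'; python3 -m crank '[[[0.4,0,0.5],0,255],[[0.4,0,0.5],0,255],[[0.3,0,0.5],0,255],[[0.2,0,0.5],0,255],[[0.2,0,0.5],0,255]]'
```

```text
clock: 6.7
position: [0.625, -0.2108, 0.1499]
ee_rot: [2.221, 2.221, -0.0]
force: [1.5, -0.7, 2.1]
width: 0.004
clock: 7.2
position: [0.6249, -0.1954, 0.1248]
ee_rot: [-2.221, -2.221, -0.0]
force: [0.5, 0.4, 2.1]
width: 0.006
```

```bash
python3 - <<'E'
from h import *
np.set_printoptions(precision=3,suppress=True)
o=monitor.observe();print(o['position'],o['force'])
X,C,p,d=cloud("scene"); cv2.imwrite("pics/z4.png",cv2.resize(p[150:300,250:440,::-1],(760,600),interpolation=cv2.INTER_CUBIC))
m=(X[:,1]>-.28)&(X[:,1]<-.13)&(X[:,2]>.123)&(X[:,2]<.235)&(X[:,0]>.51)&(X[:,0]<.56); P=X[m]
A=np.c_[P[:,1],np.ones(len(P))]; s=np.linalg.lstsq(A,P[:,2],rcond=None)[0]; print(len(P),s,np.arctan(s[0]))
E
```

```text
[ 0.625 -0.195  0.125] [0.453 0.377 2.084]
1325 [0.355 0.224] 0.3412423301520168
```

View pics/z4.png

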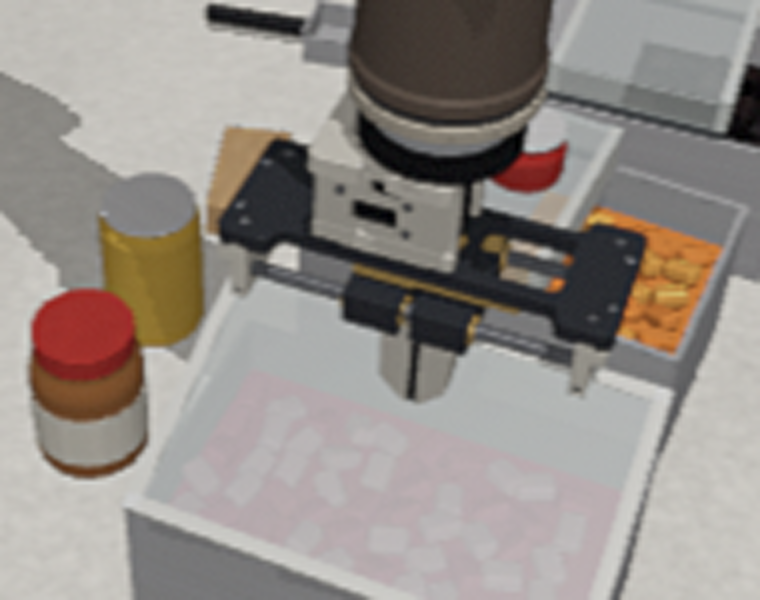

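The tip is on the outer face with about 2 N of contact force, and the lid is down to 0.34 rad. I'll continue more slowly.

```bash
python3 -m crank '[[[0.2,0,0.5],0,255],[[0.2,0,0.5],0,255],[[0.1,0,0.5],0,255],[[0.1,0,0.4],0,255],[[0.1,0,0.4],0,255]]'; python3 -m crank '[[[0.1,0,0.4],0,255],[[0,0,0.3],0,255],[[0,0,0.3],0,255],[[0,0,0.2],0,255],[[0,0,0.2],0,255]]'
```

```text
clock: 7.75
position: [0.625, -0.1888, 0.1018]
ee_rot: [-2.221, -2.221, -0.0]
force: [0.3, 0.8, 2.0]
width: 0.006
clock: 8.25
position: [0.6249, -0.1881, 0.0881]
ee_rot: [-2.222, -2.221, 0.0]
force: [-0.5, 0.9, 0.7]
width: 0.004
```

```bash
python3 -m crank '[[[0,0,0.1],0,255],[[0,0,0.1],0,255],[[0,0,0.1],0,255],[[0,0,0.1],0,255]]';python3 -m crank '[[[0,0,0.1],0,255],[[0,0,0.1],0,255]]'
```

```text
clock: 8.65
position: [0.625, -0.188, 0.0852]
ee_rot: [2.221, 2.221, 0.0]
force: [-6.1, 2.3, 18.4]
width: 0.002
clock: 8.85
position: [0.6251, -0.1881, 0.085]
ee_rot: [2.221, 2.221, 0.001]
force: [-11.9, 4.6, 32.5]
width: 0.003
```

```bash
python3 -m crank '[[[0,0,-0.5],0,255],[[0,0,-2],0,255],[[0,0,-4],0,255],[[0,0,-4],0,255],[[0,0,-4],0,255]]'; python3 - <<'E'
from h import *
np.set_printoptions(precision=4,suppress=True)
o=monitor.observe();print(o['position'],o['force'])
for c in ["scene","side"]:
    X,C,p,d=cloud(c); cv2.imwrite(f"pics/{c}5.png",p[:,:,::-1])
    m=(X[:,1]>-.29)&(X[:,1]<-.15)&(X[:,2]>.1)&(X[:,2]<.14)&(X[:,0]>.51)&(X[:,0]<.74); P=X[m]
    A=np.c_[P[:,:2],np.ones(len(P))]; s=np.linalg.lstsq(A,P[:,2],rcond=None)[0]; print(len(P),s,(A@s).mean())
E
```

```text
clock: 9.35
position: [0.6246, -0.1884, 0.2286]
ee_rot: [-2.222, -2.221, 0.001]
force: [0.3, -0.6, 0.2]
width: 0.0
[ 0.6246 -0.1884  0.2286] [ 0.3255 -0.6285  0.2498]
6028 [0.0019 0.0001 0.1166] 0.11771342084067553
2261 [ 0.0007 -0.0008  0.118 ] 0.11860620832170887
```

View pics/scene5.png

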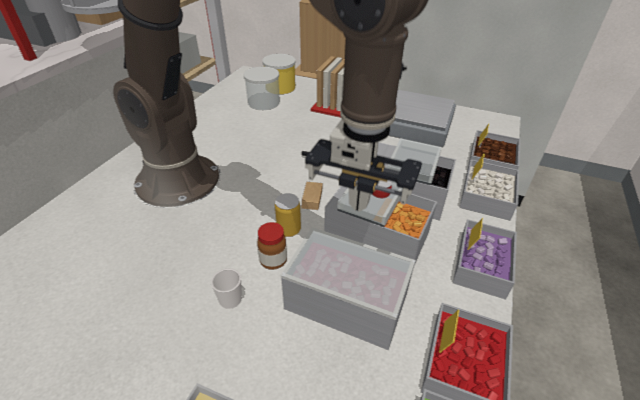

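The pink lid, around (350,268), lies flat: top at z≈0.118, slope about 0. Next is the black bin.

```bash
python3 -m crank '[[[4,0,0],0,255],[[4,0,0],0,255],[[4,0,0],0,255],[[4,0,0],0,255],[[4,0,0],0,255]]'; python3 -m crank '[[[4,-1.5,0],0,255],[[4,-2,0],0,255],[[4,-2,0],0,255],[[4,-1,0],0,255],[[3,-0.5,0],0,255]]'
```

```text
clock: 9.95
position: [0.6247, 0.0131, 0.2268]
ee_rot: [2.222, 2.221, -0.001]
force: [0.8, 0.7, -0.2]
width: 0.005
clock: 10.45
position: [0.5535, 0.2047, 0.227]
ee_rot: [-2.219, -2.223, -0.0]
force: [0.3, -0.5, -0.6]
width: 0.007
```

```bash
python3 -m crank '[[[0,0,4],0,255],[[0,0,4],0,255],[[0,0,3],0,255],[[0,0,2],0,255],[[0,0,0.9],0,255]]'; python3 - <<'E'
from h import *
np.set_printoptions(precision=4,suppress=True)
o=monitor.observe();print(o['position'],o['force'])
X,C,p,d=cloud("side"); cv2.imwrite("pics/s6.png",cv2.resize(p[150:350,120:360,::-1],(720,600),interpolation=cv2.INTER_CUBIC))
for z0 in np.arange(.1,.2,.01):
    m=(X[:,2]>z0)&(X[:,2]<z0+.01)&(X[:,0]>.50)&(X[:,0]<.6)&(X[:,1]>.15)&(X[:,1]<.25)
    if m.sum(): print(round(z0,2),m.sum(),X[m].min(0),X[m].max(0))
E
```

```text
clock: 10.95
position: [0.5537, 0.2011, 0.0857]
ee_rot: [-2.221, -2.221, 0.005]
force: [-0.1, 0.4, 0.2]
width: 0.005
[0.5537 0.2011 0.0857] [-0.1454  0.4052  0.2228]
0.1 190 [0.5374 0.1553 0.1006] [0.5994 0.25   0.11  ]
0.11 431 [0.5374 0.1553 0.11  ] [0.5996 0.25   0.1185]
0.12 19 [0.5438 0.2082 0.1201] [0.5662 0.2117 0.1291]
0.13 36 [0.5367 0.1961 0.1301] [0.5704 0.2114 0.1391]
0.14 37 [0.5363 0.1954 0.1404] [0.571  0.2126 0.1493]
0.15 7 [0.5368 0.2047 0.1502] [0.5706 0.2129 0.1585]
0.18 5 [0.5239 0.2061 0.1838] [0.5343 0.2353 0.1895]
0.19 87 [0.5002 0.2102 0.1904] [0.5998 0.2381 0.1999]
```

View pics/s6.png

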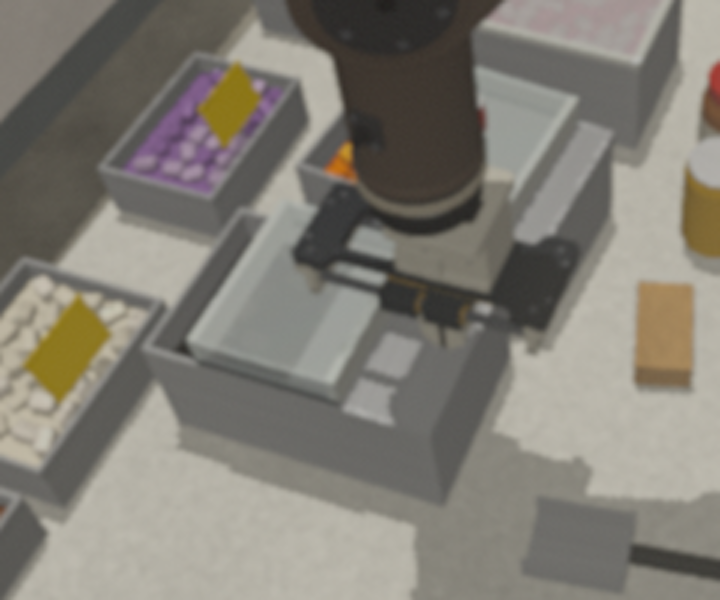

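```bash
python3 - <<'E'
from h import *
np.set_printoptions(precision=4,suppress=True)
for c in ["side","scene"]:
    X,C,p,d=cloud(c)
    for z0 in np.arange(.145,.2,.005):
        m=(X[:,2]>z0)&(X[:,2]<z0+.005)&(X[:,0]>.60)&(X[:,0]<.68)&(X[:,1]>.14)&(X[:,1]<.26)
        if m.sum(): print(c,round(z0,3),m.sum(),X[m].min(0),X[m].max(0))
E
python3 -m crank '[[[0,1,0],0,255],[[0,1,0],0,255],[[0,0.8,0],0,255],[[0,0.5,0],0,255],[[0,0.5,0],0,255]]'
```

```text
side 0.145 11 [0.6113 0.1507 0.145 ] [0.6756 0.2591 0.1455]
side 0.185 19 [0.6333 0.1686 0.1853] [0.6383 0.2368 0.1898]
side 0.19 9 [0.633  0.1793 0.1904] [0.6408 0.2366 0.1935]
side 0.195 23 [0.6023 0.1748 0.196 ] [0.639  0.2372 0.1998]
side 0.2 68 [0.6003 0.1711 0.2003] [0.6409 0.2366 0.2047]
scene 0.185 5 [0.6352 0.1656 0.1862] [0.6405 0.1893 0.1896]
scene 0.19 8 [0.6321 0.1626 0.1902] [0.6404 0.1873 0.1948]
scene 0.195 12 [0.6058 0.1612 0.1951] [0.6405 0.1732 0.1995]
scene 0.2 37 [0.6    0.1615 0.2001] [0.6388 0.2279 0.2049]
clock: 11.6
position: [0.5936, 0.2019, 0.0883]
ee_rot: [2.222, 2.221, 0.0]
force: [-2.1, 0.2, 2.7]
width: 0.001
```

Contact at about the expected place, and the gripper's legs clear the cover by 4 cm. I'll push slowly.

```bash
python3 -m crank '[[[0,0.4,0],0,255],[[0,0.5,0],0,255],[[0,0.5,0],0,255],[[0,0.5,0],0,255],[[0,0.5,0],0,255]]';python3 -m crank '[[[0,0.5,0],0,255],[[0,0.4,0],0,255],[[0,0.3,0],0,255],[[0,0.3,0],0,255],[[0,0.2,0],0,255]]'
```

```text
clock: 12.1
position: [0.6173, 0.202, 0.0882]
ee_rot: [-2.221, -2.221, 0.0]
force: [-2.7, -0.3, 3.3]
width: 0.008
clock: 12.6
position: [0.6342, 0.202, 0.0882]
ee_rot: [-2.221, -2.221, -0.0]
force: [-3.0, -1.0, 1.4]
width: 0.003
```

```bash
python3 -m crank '[[[0,0.2,0],0,255],[[0,0.2,0],0,255],[[0,0.2,0],0,255],[[0,0.1,0],0,255],[[0,0.1,0],0,255]]'
```

```text
clock: 13.1
position: [0.6402, 0.202, 0.0882]
ee_rot: [-2.22, -2.22, 0.004]
force: [-13.3, -1.3, 10.0]
width: 0.005
```

```bash
python3 -m crank '[[[0,0.1,0],0,255],[[0,0.1,0],0,255],[[0,0.1,0],0,255]]'
```

```text
clock: 13.4
position: [0.6401, 0.202, 0.0882]
ee_rot: [-2.217, -2.219, 0.011]
force: [-25.2, -2.5, 18.3]
width: 0.002
```

Firm stop: the force rose to 25 N with no further motion. I'll back off toward the robot, lift clear and check.

```bash
python3 -m crank '[[[0,-0.5,0],0,255],[[0,-1,0],0,255],[[0,-2,0],0,255],[[0,-1,-2],0,255],[[0,0,-4],0,255]]'; python3 -m crank '[[[0,0,-4],0,255],[[0,-3,-4],0,255],[[0,-4,-2],0,255],[[0,-4,0],0,255],[[0,0,0],0,255]]'; python3 - <<'E'
from h import *
np.set_printoptions(precision=4,suppress=True)
for c in ["scene","side"]:
    X,C,p,d=cloud(c); cv2.imwrite(f"pics/{c}7.png",p[:,:,::-1])
    def box(y0,y1,z0,z1,x0=.48,x1=.8): return X[(X[:,1]>y0)&(X[:,1]<y1)&(X[:,2]>z0)&(X[:,2]<z1)&(X[:,0]>x0)&(X[:,0]<x1)]
    P=box(.11,.3,.13,.15); print(c,"black cover",np.percentile(P,[.5,99.5],axis=0).ravel())
    P=box(.11,.3,.1,.116); print("black bin",np.percentile(P,[.5,99.5],axis=0).ravel())
    P=box(-.29,-.15,.1,.14,.51,.74); s=np.linalg.lstsq(np.c_[P[:,:2],np.ones(len(P))],P[:,2],rcond=None)[0]; print("lid",s,P[:,2].mean())
    P=box(-.08,.1,.13,.15); print("orange cover",cv2.minAreaRect(P[:,:2].astype(np.float32)))
    P=np.load(f"/tmp/{c}.npz")["X"];P=P[(P[:,1]>-.08)&(P[:,1]<.1)&(P[:,2]>.13)&(P[:,2]<.15)&(P[:,0]>.48)&(P[:,0]<.8)];print("  before",cv2.minAreaRect(P[:,:2].astype(np.float32)))
    P=box(-.05,.07,.165,.18,.58,.68);print("tin",P.mean(0))
E
```

```text
clock: 13.9
position: [0.5966, 0.2014, 0.1459]
ee_rot: [-2.219, -2.221, 0.009]
force: [0.4, 0.6, 0.3]
width: 0.002
clock: 14.4
position: [0.4859, 0.2027, 0.2493]
ee_rot: [-2.218, -2.224, -0.002]
force: [-0.1, -0.8, -0.1]
width: 0.007
scene black cover [0.6569 0.1274 0.1304 0.7756 0.2759 0.1444]
black bin [0.5373 0.1252 0.1008 0.7726 0.2769 0.1154]
lid [ 0.0015 -0.0001  0.1168] 0.11771129948110501
orange cover ((0.6037864685058594, 0.009394124150276184), (0.15190915763378143, 0.12189444154500961), 84.5863265991211)
  before ((0.6041514873504639, 0.009539417922496796), (0.15093454718589783, 0.12138322740793228), 84.8463134765625)
tin [0.6237 0.0073 0.174 ]
side black cover [0.6573 0.1306 0.1306 0.7778 0.2771 0.1454]
black bin [0.5377 0.1284 0.1005 0.7651 0.279  0.1154]
lid [-0.0003 -0.003   0.118 ] 0.11853410781059738
orange cover ((0.6456048488616943, 0.04584657400846481), (0.07840948551893234, 0.15743611752986908), 36.28402328491211)
  before ((0.6057251691818237, 0.009706638753414154), (0.15103629231452942, 0.12232110649347305), 84.83233642578125)
tin [0.6308 0.0162 0.1766]
```

View pics/side7.png

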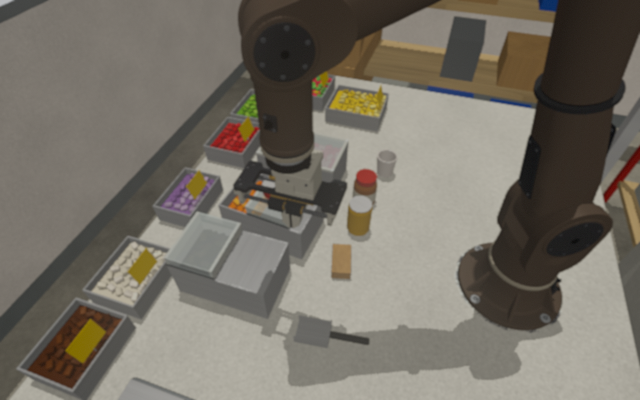

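View pics/scene7.png

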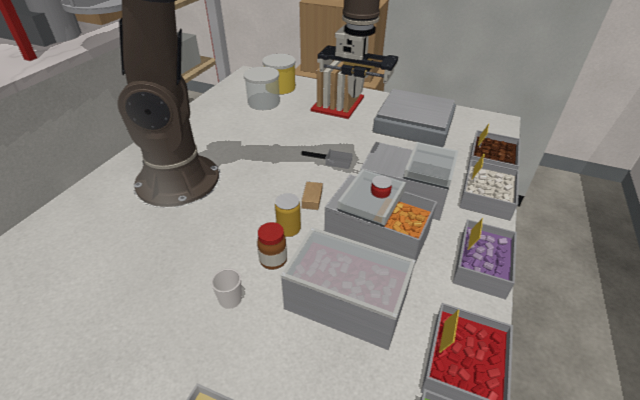

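The black cover, near (432,165) in the scene view, now spans x 0.657–0.777, level with the bin's far end, so it is shut. The pink lid is flat, the orange cover is unchanged, and everything else stands where it was.

```bash
python3 -c "
from cell import *
print(workorder.sign_off(), monitor.observe()['clock'])"
```

```text
the job is handed in; nothing more can be done
the job is handed in; nothing more can be done
```

Both bins are closed and the job is handed in, at about 14.5 s on the robot's clock. I pushed the pink lid down first, then slid the black cover shut, both with the closed fingertips and without gripping.

- **Pink lid:** it lies flat, with its top at z ≈ 0.118 m and almost no slope in either camera. I pressed until it stopped moving, which peaked at about 33 N vertically (35 N in all) on the tips.
- **Black cover:** it spans x 0.657 to 0.777, against the bin's middle at 0.658 and its far end at 0.778. At the stop the push rose to about 25 N along x (31 N in all) with no further movement.
- **Left alone:** the orange cover measured the same as before from the scene camera. From the side camera the arm was in the way, so that check gave no usable figure. The tin and the other things look undisturbed in the last pictures; I did not re-measure them all.

**What went wrong:** the real fingertips sit about 34 mm higher than the reported tool position. Because of that, my first push landed on the lid's free edge, at up to about 13 N. I backed off, corrected the height and pushed on the outer face from there.

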